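# Clamp a grinding point in the collet of a desk stand

## Task

Take the grinding point with the cylindrical head out of the wooden block and set its shank into the collet of the small steel stand, all the way down to the stop without ramming it. Let go, then turn the knurled nut clockwise (seen from above) until the jaws grip the shank firmly: hand-tight, not forced. Leave the other points and the things on the desk alone.

Things in the scene. Friction and masses are not known exactly. Their poses are not given: they have to be found in the camera images.
- stand: Fixed upright steel clamping stand. Origin: centre of its underside on the desk; z up. Round foot 100 mm across, 14 mm high; neck 34 mm across up to 47 mm; on top a three-jaw collet inside a round knurled nut (aluminium, 36 mm across, from 56 to 74 mm high, hole 23 mm across). The nut turns about the stand's axis, clockwise from above closing the jaws; it has no mark and its angle is not measured
- nut_grip (a point): On the nut's axis at half its height, 65 mm up. The free nut drags with 0.2 N m either way and stays where left; torque read at rest may be up to 0.4 lower than in motion. Once the jaws bear, torque read the same way rises 0.006 N m per newton of each jaw, about 130 N per rad. Hand-tight: 0.1 to 0.2 above the free nut's value; over 0.36 (60 N a jaw) is forced. Pinch with 50 N or more
- stop: Fixed stop at the bottom of the collet, on the axis. Origin: the surface on which the shank's tip rests, 49 mm above the desk, 25 mm below the nut's top; z up. Round it stand three jaws, 50 to 72 mm above the desk, bevelled at the mouth, moving alike, 2 mm inward per radian of the nut; at the start their faces are 5.0 to 7.2 mm off the axis and meet the shank after 0.5 to 1.6 rad (not measured)
- block: Fixed wooden storage block 44 x 150 x 24 mm (x, y, z). Origin: centre of its underside. Three blind holes 10 mm wide and 16 mm deep at y = -50, 0 and +50 mm, in which the three grinding points stand loosely, shank down, in any order
- cylinder_point: The grinding point to clamp: steel shank 8 mm across and 28 mm long with bevelled tip, below a grey stone head that is a plain cylinder 18 mm across and 22 mm high with a flat top (50 mm in all, 35 to 70 g). Origin: centre of the shank's tip; z along the shank towards the head. In the block its tip is 8 mm above the desk; seated in the collet the head's underside is 3 mm above the nut's top
- cylinder_tip (a point): Centre of the tip of that shank (same as its origin)
- ball_point: Another grinding point, same shank, ball head 18 mm across; origin at the shank's tip. Leave it in the block
- cone_point: Another grinding point, same shank, head a cone narrowing to the top (18 mm across at the bottom, 22 mm high); origin at the shank's tip. Leave it in the block
- eraser: Blue and white eraser, 43x53x12 mm, lying on the desk; leave it alone
- usb_stick: Black USB stick, 45x39x8 mm, lying on the desk; leave it alone
There are look-alikes about, which are no part of the job. Leave any orange look-alike of the stand alone.

How it is judged:
By the outcome, as a careful person would: the job done as asked, in the order asked, and still so for the second after the job is handed in, with the robot touching nothing.
It also fails if it takes over 67 s, if anything falls off the work surface, if the arm or the gripper's body presses on something with over 40 N, if the wrist force passes 120 N, or if a joint passes its speed limit or range.

## Robot

A 6-joint arm with a two-finger parallel gripper is mounted at the origin on a cart in front of the work surface, level with it; the furniture and walls round the work are solid. World frame = base frame: x ahead of the robot, y to its left, z up, the work surface at z = 0. Lengths are in mm, angles in rad, forces in N, time in s.
With the tool pointing down it reaches from about 300 to 775 mm from the base axis. Payload 14.6 kg.
Tool frame: the origin (TCP) lies between the finger pads; the fingertips stand manip.tip_reach ahead of it and the grasp point (between the pads) lies 5 mm behind it (manip.tip_reach is the distance from the TCP to the fingertips, in mm); z points along the fingers, y is the line along which they close (so a half turn about z gives the same grasp; the last joint's range is limited). The gripper opens to 94 mm and grips with 3 to 60 N. Pads are 16 mm wide; open, the fingers measure 119 mm over their backs; the gripper's body (75 mm by 177 mm) begins 78 mm behind the grasp point.
Start: joints at [-1.303, 0.3, 1.521, -0, 1.321, -0.067], TCP at [180.712, -519.454, 219.446] pointing down, gripper open.
Joint ranges: [-3.03, 3.03], [-0.79, 2.21], [0.23, 2.52], [-1.04, 4.18], [0, 3.07], [-2.55, 2.55]. Speed limits (rad/s): [2.22, 2.22, 2.57, 3.14, 3.14, 3.14].

## Interface

Orientations are given as [roll, pitch, yaw] about the fixed x, y, z axes, in that order (R = Rz(yaw) Ry(pitch) Rx(roll)).
In Python, from cell import manip gives the robot as it stands. The module is installed in compiled form; this text tells all that it offers.
- The arm moves only by the shell command python3 -m creep 'ROWS' [FORCE]. ROWS is JSON, a list of rows, each a list of 3 entries, a list of its own where there are three numbers: the opening, from -1 (shut) to 1 (fully open), then the shift along the tool's x, y, z in cm, then the turn about the tool's z in units of 5 degrees (1.0 is 5 degrees). In form: [[grip, [tx, ty, tz], roll], ...]. A call has 1 to 12 rows; each row is the pose to reach, as a shift and turn from the pose commanded when the call began, along the tool's axes at that moment; what a row does not reach only later rows make up. A row lasts 1/10 s, in which the tool goes at most 50 mm and 8.59 degrees, less where a joint would pass 70% of its speed; a pose out of reach is approached as far as the arm can. A call with a gripper value outside its range is refused whole. The fingers move at their own pace and stop on an object; FORCE is the grip in N (left out, the last holds). Time passes only in rows, so rows that repeat a pose let the fingers close. It gives the time, the measured TCP pose, the force, the opening and the grip force at its end, in the units of the state.
- manip.read_state(): the state, without advancing time (a new reading comes with each control period).
- manip.camera(name): name is "scene" or "top" or "wrist"; returns the picture (480x640x3 uint8, red, green, blue); there is no depth.
- manip.camera_params(name): a dict with "fovy" (degrees; the focal length in pixels is half the picture's height over the tangent of half this angle, whatever the lens; pixels are square), "cx", "cy" (the principal point, pixels), "origin" and "attitude" of the camera in the world. Camera axes: x right, y down, z forward; pixel columns grow to the right and rows downward; lengths in mm; the calibration is good to about 2 mm. The wrist camera is an equidistant fisheye: a pixel r from the principal point sees the ray r / f radians off the axis. A picture is of the moment at which its call begins: read the wrist's pose just before it. camera_params takes no time and is no camera call; for the wrist camera it gives the pose at the moment of the call.
- manip.sign_off(): hands the job in; it is judged then, once.
The state is a dict: "clock": time; "joints": joint angles; "qd": joint speeds; "effort": joint torques, N m; "eef_pos": TCP position; "eef_rot": TCP orientation; "wrist_force": force on the tool from outside, world axes, zero at the start; "moment": the same for the moment, N m; "finger_gap": finger opening in mm; "finger_force": force on a finger pad.
Only numpy, scipy, OpenCV 4.12 (cv2) and the standard library are available. Lean on these libraries where they do the work, as an engineer would, in place of code of your own. Each camera call takes 0.05 s, during which the arm holds its last target. There are 200 camera calls.

## Working session

There is one attempt and no reset: what is moved stays moved. The work goes in short steps, Python scripts to look and compute and a shell command to move; the robot and the scene stay as the last step left them, time stands still between calls to the robot, and variables do not carry over. Pictures are saved under pics/ and viewed, at most 10 in all, crops included, and the job is handed in when it is done.

```bash
mkdir -p pics; ls; python3 - <<'E'
from cell import manip
import cv2,numpy as np
s=manip.read_state();print(s, manip.tip_reach)
for n in("scene","top","wrist"):
    p=manip.camera_params(n);print(n,p)
    im=manip.camera(n);cv2.imwrite(f"pics/{n}0.png",im[...,::-1])
E
```

```text
pics
{'clock': 0.0, 'joints': array([-1.30258317e+00,  3.00479973e-01,  1.52158153e+00, -4.11878183e-06,
        1.32070126e+00, -6.66083329e-02]), 'qd': array([ 0.00076166,  0.00163334, -0.00115766,  0.00014911, -0.00015733,
       -0.00033765]), 'effort': array([-2.54522405e-03, -5.31799221e+01, -3.52743208e+01,  7.06912042e-02,
        2.43211380e-02, -8.08589402e-05]), 'eef_pos': array([ 180.65649752, -519.22149819,  218.8812649 ]), 'eef_rot': array([-3.14042487e+00, -7.39010236e-05,  3.34822473e-01]), 'wrist_force': array([-0.17801415, -0.28509533,  0.31563696]), 'moment': array([-0.03761389,  0.05402734, -0.03092462]), 'finger_force': 0.0, 'finger_gap': 94.30695753737767} 14.0
scene {'fovy': 45.31567087317437, 'cx': 316.31747408825106, 'cy': 239.93802455644652, 'origin': array([201.72378527, 662.93655133, 564.17671698]), 'attitude': array([-2.13527033, -0.02396721, -2.646861  ])}
top {'fovy': 55.87912067776104, 'cx': 320.0516997704323, 'cy': 241.62962862375565, 'origin': array([400.93798758,  -1.86685301, 914.56617574]), 'attitude': array([-2.94588689,  0.01967645, -1.55170477])}
wrist {'fovy': 65.70646984690485, 'cx': 319.8951039064555, 'cy': 243.92365211324855, 'origin': array([ 259.05782508, -492.17085274,  384.84862001]), 'attitude': array([ 2.85331511e+00,  1.97697765e-03, -1.23620526e+00])}
```

View pics/scene0.png

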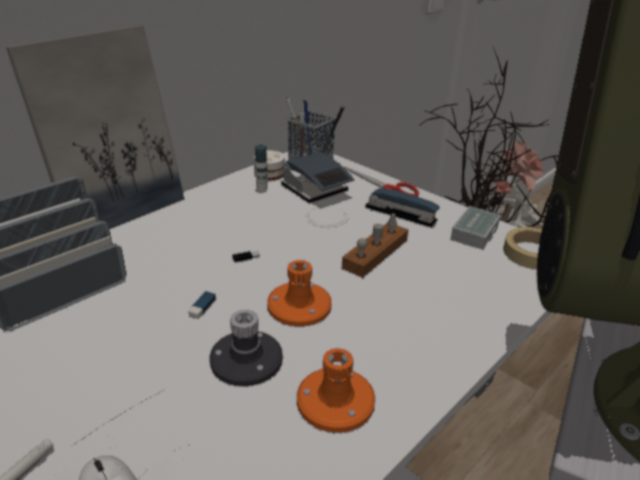

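View pics/top0.png

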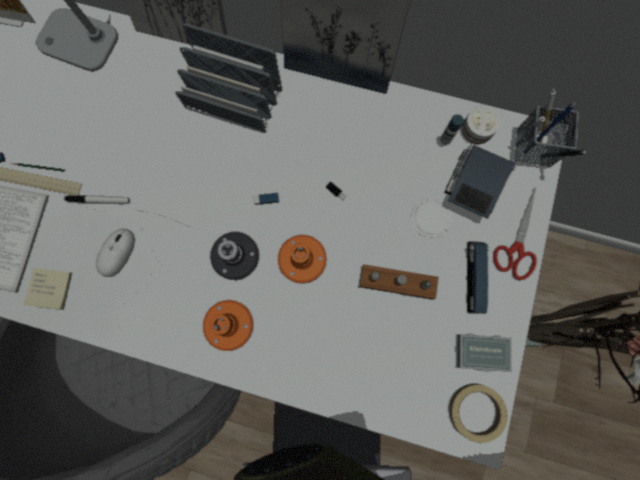

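The scene view shows the dark stand with an aluminium nut at (245,325) and two orange look-alikes at (300,280) and (337,375). The block is at (376,248), with points at (362,247), (378,234) and (392,222). In the top view the stand is at (230,246) and the points are at about (375,276), (400,280) and (427,284). I'll take close crops next.

```bash
cat > h.py <<'E'
import numpy as np,cv2
from cell import manip
from scipy.spatial.transform import Rotation as R
def ray(p,uv):
    f=240/np.tan(np.radians(p['fovy'])/2)
    x=(np.array(uv,float)-[p['cx'],p['cy']])
    if p.get('fish'):
        r=np.hypot(*x);t=r/f;d=np.array([*(x/max(r,1e-9)*np.sin(t)),np.cos(t)])
    else: d=np.array([*x/f,1]);d/=np.linalg.norm(d)
    return np.array(p['origin']),R.from_euler('xyz',p['attitude']).as_matrix()@d
def proj(p,X):
    f=240/np.tan(np.radians(p['fovy'])/2)
    c=R.from_euler('xyz',p['attitude']).as_matrix().T@(np.array(X,float)-p['origin'])
    if p.get('fish'):
        r=np.hypot(c[0],c[1]);return c[:2]/max(r,1e-9)*f*np.arctan2(r,c[2])+[p['cx'],p['cy']]
    return c[:2]/c[2]*f+[p['cx'],p['cy']]
def tri(obs):
    A=np.zeros((3,3));b=np.zeros(3)
    for p,uv in obs:
        o,d=ray(p,uv);M=np.eye(3)-np.outer(d,d);A+=M;b+=M@o
    X=np.linalg.solve(A,b)
    return X,[np.round(proj(p,X)-uv,1) for p,uv in obs]
def onz(p,uv,z):
    o,d=ray(p,uv);return o+d*(z-o[2])/d[2]
def cp(n):
    p=dict(manip.camera_params(n))
    if n=='wrist':p['fish']=True
    return p
E
python3 - <<'E'
import cv2,numpy as np
s=cv2.imread('pics/scene0.png');t=cv2.imread('pics/top0.png')
def c(im,x,y,w,h,k):return cv2.resize(im[y:y+h,x:x+w],None,fx=k,fy=k,interpolation=cv2.INTER_CUBIC)
a=c(s,336,208,80,70,5);b=c(s,205,300,80,70,5)   #400x350
d=c(t,350,255,100,50,4);e=c(t,205,225,100,50,4) #400x200
cv2.imwrite('pics/m1.png',np.vstack([np.hstack([a,b]),np.hstack([d,e])]))
E
```

```text
(no output)
```

View pics/m1.png

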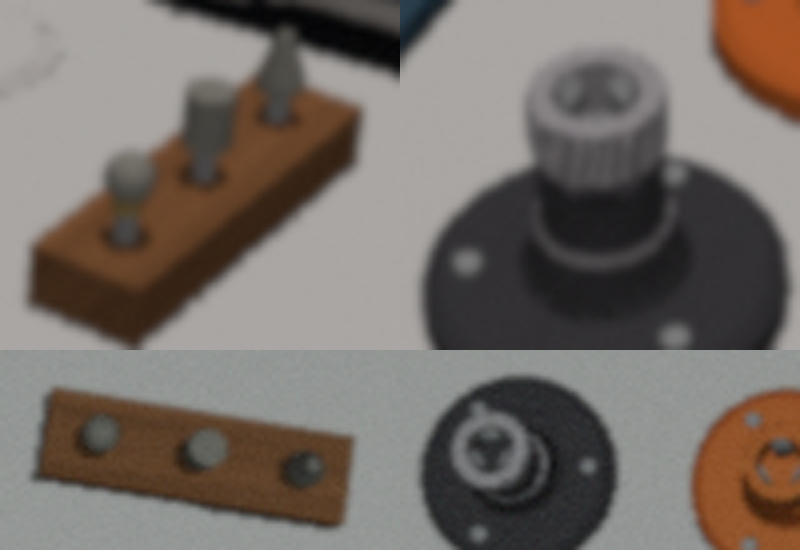

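The crops show the ball at (130,178), the cylinder in the middle at (211,88) with a flat top, and the cone at (283,60). The only non-orange stand has its nut ring at (597,93). The candidates in scene pixels are ball (362,243), cylinder (378,225) and cone (392,218), so I choose the middle one. The steel stand is the dark one at (244,318), not the orange ones at (300,270) and (337,358).

```bash
python3 - <<'E'
from h import *
s=cp('scene');t=cp('top')
print('cyl top',tri([(s,(377.8,225.2)),(t,(401.6,279.1))]))
print('nut top',tri([(s,(244,318.2)),(t,(227.1,249.9))]))
# foot centre: top view ellipse centre
print('foot',onz(t,(205+(519-400)/4-.4,225+(470-350)/4-.4),14))
q=[(53,387),(354,437),(342,525),(37,477)]
Q=np.array([onz(t,(350+u/4-.4,255+(v-350)/4-.4),24)for u,v in q]);print('block',Q,Q.mean(0))
d=Q[1]-Q[0];print(np.degrees(np.arctan2(d[1],d[0])))
# holes in scene at z=24
print('hole mid scene',onz(s,(336+203/5-.4,208+176/5-.4),24))
print(manip.read_state()['joints'])
w=cp('wrist');T=R.from_euler('xyz',manip.read_state()['eef_rot']).as_matrix()
print('cam in tool',T.T@(w['origin']-manip.read_state()['eef_pos']))
E
```

```text
cyl top (array([ 500.00121411, -136.98334296,   61.29914455]), [array([-0.1, -0. ]), array([0. , 0.1])])
nut top (array([548.51252502, 193.43396096,  75.50849866]), [array([0.1, 0. ]), array([-0. , -0.1])])
foot [549.7189794  192.34478224  14.        ]
block [[ 533.51792883  -66.73364746   24.        ]
 [ 511.08829842 -214.46153563   24.        ]
 [ 467.91973871 -207.29552025   24.        ]
 [ 488.7518174   -58.9213272    24.        ]] [ 500.31944584 -136.85300764   24.        ]
-98.63332187939871
hole mid scene [ 500.60597284 -139.28187428   24.        ]
[-1.30260038e+00  3.00326120e-01  1.52142354e+00 -2.31712060e-05
  1.32068885e+00 -6.65854056e-02]
cam in tool [ 8.29602540e+01  1.30327288e-02 -1.65891695e+02]
```

```bash
python3 -m creep '[[1,[2,-1,0.3],-0.6],[1,[5,-3,0.8],-1.5],[1,[9,-5.4,1.6],-2.6],[1,[13,-7.8,2.4],-3.8],[1,[17,-10.2,3.2],-5],[1,[21,-12.6,4],-6.2],[1,[25,-15,4.8],-7.4],[1,[29,-17.4,5.6],-8.6],[1,[33,-19.8,6.3],-9.8],[1,[37,-22.2,7],-11],[1,[40.5,-24.3,7.5],-11.9],[1,[42.7,-25.6,7.9],-12.4]]'
python3 -m creep '[[1,[0,0,0],0],[1,[0,0,0],0],[1,[0,0,0],0]]'
python3 - <<'E'
from h import *
w=cp('wrist');im=manip.camera('wrist');cv2.imwrite('pics/w1.png',im[...,::-1])
np.save('w1.npy',w,allow_pickle=True)
s=manip.read_state();print(s['eef_pos'],s['eef_rot'],s['joints'],s['qd'])
print(w, proj(w,(500,-137,58)), proj(w,(500,-137,24)))
E
```

```text
clock: 1.35
eef_pos: [501.0, -135.0, 139.9]
eef_rot: [-3.141, -0.0, 1.422]
wrist_force: [0.4, -0.9, 0.3]
finger_gap: 93.9
finger_force: 0.0
clock: 1.65
eef_pos: [499.4, -138.1, 140.6]
eef_rot: [-3.142, 0.0, 1.415]
wrist_force: [0.8, 0.0, -0.6]
finger_gap: 94.2
finger_force: 0.0
[ 499.41070722 -138.240198    140.65124202] [3.14142531e+00 1.08503818e-04 1.41513254e+00] [-3.40696634e-01  3.10321862e-01  1.70109333e+00 -8.38831877e-05
  1.12999302e+00 -1.84997078e-01] [-0.00133532 -0.00290339 -0.00051933 -0.00115319 -0.00073601  0.00140946]
{'fovy': 65.70646984690485, 'cx': 319.8951039064555, 'cy': 243.92365211324855, 'origin': array([511.75933295, -55.76351914, 306.43114534]), 'attitude': array([ 2.85328399e+00, -6.57315951e-04, -1.55673178e-01]), 'fish': True} [321.05280921 255.36415841] [320.89657528 241.88364298]
```

View pics/w1.png

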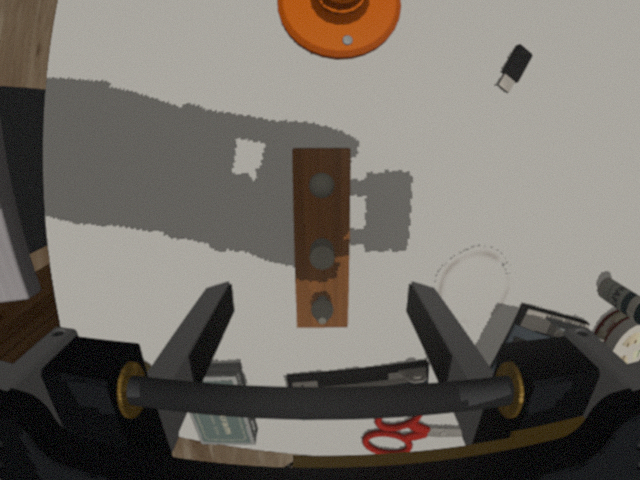

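In the wrist picture the ball is at (321,184), the cylinder head at (321,254) and the cone at (321,307). The prediction for the cylinder's top was (321,255), so the position holds. I'll descend part way and check from a second height.

```bash
python3 -m creep '[[1,[0,0,0.7],0],[1,[0,0,2],0],[1,[0,0,3.3],0],[1,[0,0,4.5],0],[1,[0,0,5],0],[1,[0,0,5],0],[1,[0,0,5],0]]'
python3 - <<'E'
from h import *
w=cp('wrist');im=manip.camera('wrist');cv2.imwrite('pics/w2.png',im[...,::-1])
np.save('w2.npy',w,allow_pickle=True)
s=manip.read_state();print(s['eef_pos'],s['eef_rot'])
print(proj(w,(500,-137,58)))
w1=np.load('w1.npy',allow_pickle=True).item();p1=proj(w1,(500,-137,58))
a=cv2.imread('pics/w1.png');b=im[...,::-1]
p2=proj(w,(500,-137,58))
def c(im,p):
    x,y=np.round(p).astype(int);x-=40;y-=40
    print('org',x,y);return cv2.resize(im[y:y+80,x:x+80],None,fx=5,fy=5,interpolation=cv2.INTER_CUBIC)
cv2.imwrite('pics/m2.png',np.hstack([c(a,p1),c(b,p2)]))
E
```

```text
clock: 2.4
eef_pos: [500.0, -137.4, 90.6]
eef_rot: [3.141, 0.0, 1.417]
wrist_force: [0.9, 0.4, 0.1]
finger_gap: 93.9
finger_force: 0.0
[ 500.15218136 -137.43445475   90.83338589] [3.14093565e+00 1.06147243e-04 1.41695618e+00]
[320.41591073 283.8357633 ]
org 281 215
org 280 244
```

View pics/m2.png

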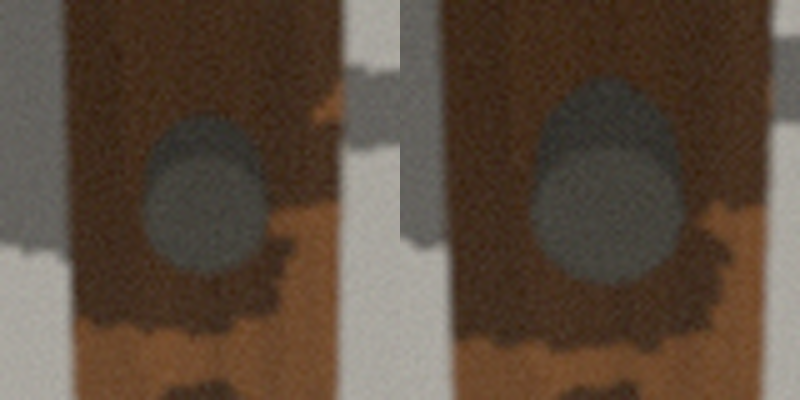

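The close crop shows a flat round disc, the cylinder's top, with its centre at (205,212) in the left crop and (208,214) in the right.

```bash
python3 - <<'E'
from h import *
w1=np.load('w1.npy',allow_pickle=True).item();w2=np.load('w2.npy',allow_pickle=True).item()
s=cp('scene');t=cp('top')
o=[(w1,(321.6,257.)),(w2,(321.2,286.4))]
print(tri(o),onz(w1,o[0][1],58),onz(w2,o[1][1],58));print(tri(o+[(s,(377.8,225.2)),(t,(401.6,279.1))]))
st=manip.read_state();T=R.from_euler('xyz',st['eef_rot']).as_matrix();X=onz(w2,o[1][1],58);print(T.T@(X-st['eef_pos']))
E
```

```text
(array([ 500.43346294, -136.80641476,   62.39431667]), [array([0.1, 0. ]), array([-0.1, -0. ])]) [ 500.19384839 -138.26004318   58.        ] [ 500.20200773 -138.66407922   58.        ]
(array([ 500.21610577, -137.20925801,   61.11605688]), [array([-0.2,  0. ]), array([-0.3, -0.2]), array([-0.1, -0. ]), array([ 0.1, -0. ])])
[-1.20398223  0.21608639 32.83366293]
```

```bash
python3 -m creep '[[1,[0,0,0.6],0],[1,[-0.05,0,1.8],0],[1,[-0.05,0,3],0],[1,[-0.05,0,3.7],0],[1,[-0.05,0,4],0],[1,[-0.05,0,4],0],[-1,[-0.05,0,4],0],[-1,[-0.05,0,4],0],[-1,[-0.05,0,4],0],[-1,[-0.05,0,4],0],[-1,[-0.05,0,4],0],[-1,[-0.05,0,4],0]]' 20; python3 -m creep '[[-1,[0,0,0],0],[-1,[0,0,0],0],[-1,[0,0,0],0],[-1,[0,0,0],0]]'
```

```text
clock: 3.65
eef_pos: [499.8, -137.9, 50.5]
eef_rot: [3.141, 0.0, 1.417]
wrist_force: [-0.0, 0.1, 0.6]
finger_gap: 49.5
finger_force: 0.0
clock: 4.05
eef_pos: [499.8, -137.9, 50.4]
eef_rot: [-3.142, 0.0, 1.417]
wrist_force: [-0.6, 0.2, -0.3]
finger_gap: 17.3
finger_force: 0.7
```

```bash
python3 -m creep '[[-1,[0,0,0],0],[-1,[0,0,0],0],[-1,[0,0,0],0]]'; python3 -m creep '[[-1,[0,0,-0.1],0],[-1,[0,0,-0.4],0],[-1,[0,0,-1],0],[-1,[0,0,-2],0],[-1,[0,0,-3.4],0],[-1,[0,0,-5],0],[-1,[0,0,-6.6],0],[-1,[0,0,-8],0],[-1,[0,0,-9],0],[-1,[0,0,-9.5],0],[-1,[0,0,-9.6],0]]'; python3 - <<'E'
from h import *
s=manip.read_state();print(s['joints'],s['eef_pos'])
E
```

```text
clock: 4.35
eef_pos: [499.8, -137.9, 50.4]
eef_rot: [-3.142, -0.0, 1.417]
wrist_force: [-0.5, -0.0, 0.3]
finger_gap: 16.6
finger_force: 19.9
clock: 5.45
eef_pos: [499.9, -137.9, 147.1]
eef_rot: [3.141, 0.0, 1.417]
wrist_force: [0.4, -0.1, -1.0]
finger_gap: 16.9
finger_force: 19.9
[-3.39825482e-01  3.03031272e-01  1.69420451e+00  2.96628613e-05
  1.14350493e+00 -1.85906369e-01] [ 499.93073066 -137.91842405  147.09959073]
```

```bash
python3 -m creep '[[-1,[1,0.1,0],-0.8],[-1,[3.3,0.3,0],-2.4],[-1,[6.6,0.5,0],-4],[-1,[10.4,0.9,0],-5.6],[-1,[14.4,1.2,0],-7.2],[-1,[18.4,1.5,0],-8.8],[-1,[22.4,1.8,0],-10.4],[-1,[26,2.1,0],-12],[-1,[29,2.4,0],-13.6],[-1,[31.4,2.6,0],-15.2],[-1,[32.8,2.7,0],-16.8],[-1,[33.5,2.8,0],-18]]'
python3 -m creep '[[-1,[0,0,0],0],[-1,[0,0,0],0],[-1,[0,0,0],0],[-1,[0,0,0],0]]'
python3 - <<'E'
from h import *
w=cp('wrist');im=manip.camera('wrist')[...,::-1];cv2.imwrite('pics/w3.png',im)
np.save('w3.npy',w,allow_pickle=True)
sc=manip.camera('scene')[...,::-1];cv2.imwrite('pics/scene3.png',sc)
s=manip.read_state();print(s['eef_pos'],s['eef_rot'],s['joints'])
T=R.from_euler('xyz',s['eef_rot']).as_matrix()
tip=s['eef_pos']+T@[0,0,42.4];print('tip',tip,proj(w,tip),proj(cp('scene'),tip),'nut',proj(w,(548.8,193,74)))
cv2.imwrite('pics/m3.png',np.hstack([cv2.resize(im[130:350,210:430],(400,400),interpolation=2),cv2.resize(sc[250:350,200:300],(400,400),interpolation=2)]))
E
```

```text
clock: 6.65
eef_pos: [578.6, 190.2, 145.5]
eef_rot: [-3.141, -0.001, 2.995]
wrist_force: [-0.3, -0.2, -0.6]
finger_gap: 16.9
finger_force: 19.9
clock: 7.05
eef_pos: [578.8, 188.4, 146.4]
eef_rot: [-3.142, -0.0, 2.986]
wrist_force: [0.3, 0.7, 0.0]
finger_gap: 16.7
finger_force: 19.9
[578.86682034 188.5426713  146.53983744] [3.14151534e+00 9.53704200e-05 2.98632581e+00] [ 2.54705255e-01  4.94037304e-01  1.42585997e+00  3.50089329e-05
  1.22157710e+00 -1.16083621e+00]
tip [578.87132236 188.54528472 104.13983776] [320.18754534 278.79593292] [225.94986194 291.57743306] nut [319.67514531 218.48166361]
```

View pics/m3.png

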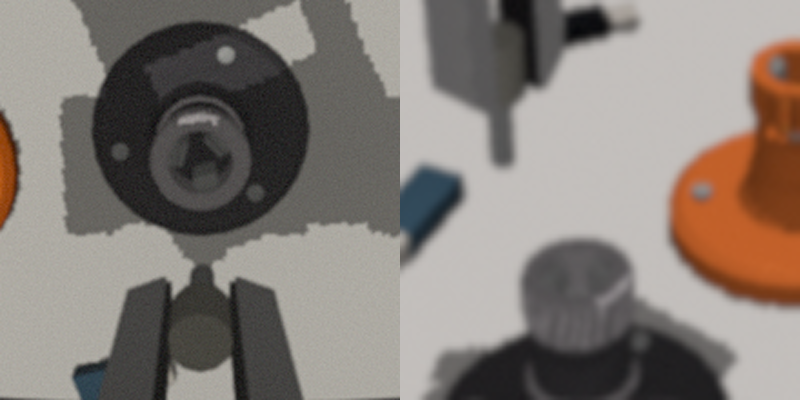

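The wrist crop shows the nut ring centred at (200,160) and the shank's tip at (202,272). The scene crop shows the tip at (102,165). All are within about 1 px of the predictions. Next I'll work out the shift.

```bash
python3 - <<'E'
from h import *
w=np.load('w3.npy',allow_pickle=True).item()
s=manip.read_state();T=R.from_euler('xyz',s['eef_rot']).as_matrix()
n=onz(w,(320.1,217.6),74);t=onz(w,(320.9,279.8),104.1)
print(n,t,'shift tool',T.T@(n-t),'from tcp',T.T@(n-s['eef_pos']), 'tip in tool',T.T@(t-s['eef_pos']))
print('foot',onz(w,(210+201/1.818,130+128/1.818),14))
E
```

```text
[548.25685905 193.36799797  74.        ] [579.60179495 188.86619983 104.1       ] shift tool [31.66691112 -0.40198226 30.09694906] from tcp [3.09948572e+01 2.80322631e-02 7.25368842e+01] tip in tool [-0.67205391  0.43001452 42.4399351 ]
foot [547.37932854 194.00432328  14.        ]
```

```bash
python3 -m creep '[[-1,[0.4,0,0],0],[-1,[1.2,0,0],0],[-1,[2.1,0,0.2],0],[-1,[2.8,0,0.7],0],[-1,[3.1,0,1.3],0],[-1,[3.13,0,1.9],0],[-1,[3.13,0,2.3],0],[-1,[3.13,0,2.4],0],[-1,[3.13,0,2.4],0],[-1,[3.13,0,2.4],0]]'
python3 - <<'E'
from h import *
w=cp('wrist');im=manip.camera('wrist')[...,::-1];cv2.imwrite('pics/w4.png',im)
sc=manip.camera('scene')[...,::-1];cv2.imwrite('pics/scene4.png',sc)
s=manip.read_state();print(s['eef_pos'],s['eef_rot'],s['wrist_force'],s['moment'])
T=R.from_euler('xyz',s['eef_rot']).as_matrix()
tip=s['eef_pos']+T@[-.3,0.2,42.4];print('tip',tip,proj(w,tip),proj(cp('scene'),tip),'nut',proj(w,(548.4,193.4,74)),proj(cp('scene'),(548.4,193.4,74)))
cv2.imwrite('pics/m4.png',np.hstack([cv2.resize(im[210:310,270:370],(400,400),interpolation=2),cv2.resize(sc[270:350,205:285],(400,400),interpolation=2)]))
E
```

```text
clock: 8.15
eef_pos: [548.1, 193.7, 122.5]
eef_rot: [3.142, 0.0, 2.988]
wrist_force: [-0.0, -0.0, -0.8]
finger_gap: 16.9
finger_force: 19.9
[548.05722073 193.65885905 122.62675786] [3.14147296e+00 3.03574338e-04 2.98757233e+00] [-0.06672443 -0.21558176 -1.20006005] [ 0.00065154 -0.12748109 -0.01375192]
tip [548.39784959 193.81350836  80.22687513] [320.24273292 279.10380319] [243.88428403 315.62111722] nut [319.55897731 275.42884396] [244.27090687 319.14202159]
```

View pics/m4.png

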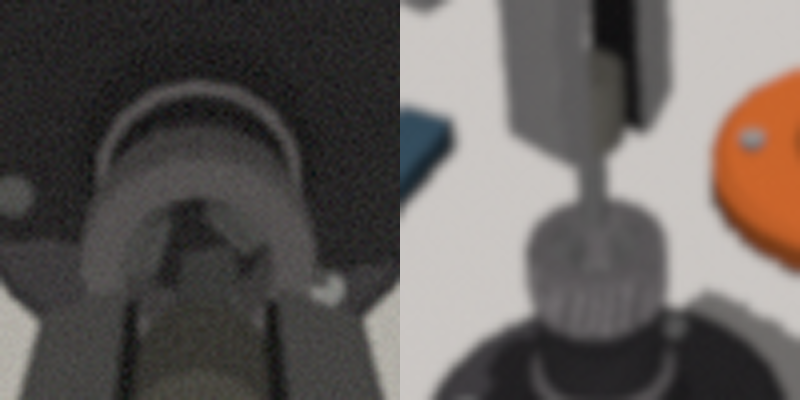

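In the wrist crop the nut rim spans x 82–315, with its centre at about (198,266), and the shank tip is near (209,270). The scene crop puts the shank at x=593 and the nut centre at 597. The tip may sit about 1 mm to tool +y, so I'll measure it from brightness profiles.

```bash
python3 - <<'E'
import cv2,numpy as np
im=cv2.imread('pics/w4.png');g=cv2.GaussianBlur(im,(0,0),.7)[210:310,270:370]
l=cv2.cvtColor(g,cv2.COLOR_BGR2GRAY)
l=cv2.resize(l,(600,600),interpolation=2)
l=cv2.createCLAHE(4,(3,3)).apply(l)
for i in range(0,600,60): cv2.putText(l,str(i//6),(i,10),0,.35,255,1);cv2.line(l,(i,12),(i,18),255,1);cv2.line(l,(0,i),(6,i),255,1)
cv2.imwrite('pics/m5.png',l)
g=cv2.cvtColor(im,cv2.COLOR_BGR2GRAY).astype(float)
for r in (274,277,280):print(r,np.round(g[r-1:r+2,285:355].mean(0)).astype(int).tolist())
E
```

```text
274 [59, 57, 62, 59, 61, 70, 79, 78, 81, 84, 84, 82, 81, 83, 79, 77, 72, 70, 74, 71, 67, 70, 70, 72, 66, 54, 39, 34, 37, 37, 47, 50, 53, 57, 57, 57, 59, 60, 61, 58, 56, 60, 56, 51, 43, 42, 43, 42, 40, 45, 49, 54, 61, 73, 80, 82, 79, 81, 84, 82, 82, 83, 77, 71, 50, 41, 37, 37, 38, 37]
277 [61, 62, 57, 60, 61, 75, 81, 84, 82, 82, 81, 83, 84, 83, 80, 74, 73, 70, 71, 69, 65, 68, 66, 63, 53, 37, 36, 34, 36, 37, 47, 57, 56, 56, 55, 56, 58, 57, 60, 58, 56, 55, 59, 54, 48, 37, 39, 39, 49, 55, 58, 56, 61, 69, 76, 80, 84, 80, 82, 82, 80, 82, 83, 68, 68, 62, 58, 60, 64, 57]
280 [62, 55, 60, 59, 62, 65, 72, 82, 84, 84, 84, 84, 83, 83, 78, 77, 68, 59, 61, 61, 62, 61, 54, 53, 44, 42, 34, 40, 37, 45, 51, 53, 56, 56, 56, 57, 56, 60, 58, 56, 58, 57, 58, 54, 53, 53, 55, 55, 59, 58, 57, 60, 66, 72, 80, 82, 80, 82, 82, 82, 83, 82, 84, 81, 83, 83, 93, 112, 123, 119]
```

View pics/m5.png

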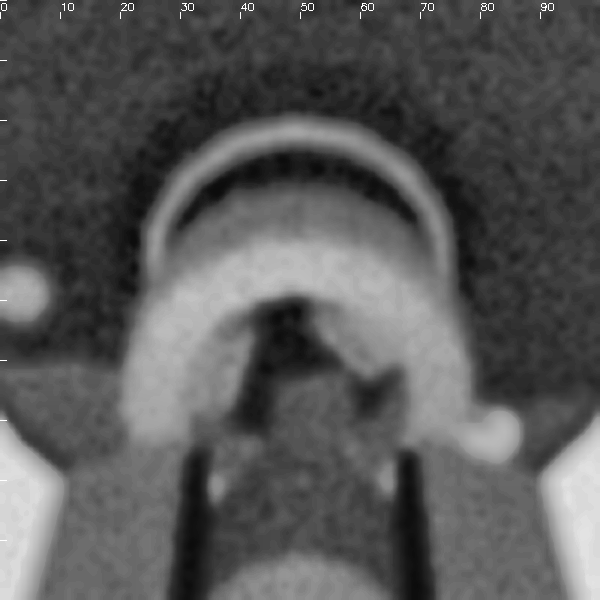

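```bash
python3 - <<'E'
import cv2,numpy as np
g=cv2.cvtColor(cv2.imread('pics/w4.png'),cv2.COLOR_BGR2GRAY).astype(float)
print('w col nut',[(c,np.round(g[238:268,c-2:c+3].mean(1)).astype(int).tolist()) for c in(319,)])
print('w col shank',np.round(g[256:300,319:325].mean(1)).astype(int).tolist())
s=cv2.cvtColor(cv2.imread('pics/scene4.png'),cv2.COLOR_BGR2GRAY).astype(float)
for r in (302,305,308):print(r,'from 228',np.round(s[r-1:r+1,228:268].mean(0)).astype(int).tolist())
for r in (318,322,326,332,336):print(r,'from 225',np.round(s[r-1:r+2,225:275].mean(0)).astype(int).tolist())
for r in (306,309,312,315,318,321,324,326):print(r,'from 234',np.round(s[r,234:256]).astype(int).tolist())
E
```

```text
w col nut [(319, [29, 31, 37, 45, 57, 60, 58, 59, 59, 64, 65, 68, 75, 81, 81, 81, 81, 83, 81, 80, 75, 61, 42, 35, 37, 41, 40, 38, 34, 34])]
w col shank [81, 81, 78, 67, 53, 48, 50, 53, 53, 52, 45, 41, 39, 35, 36, 42, 49, 58, 60, 58, 57, 58, 56, 56, 56, 58, 58, 56, 56, 56, 58, 51, 54, 55, 58, 54, 52, 55, 54, 55, 53, 54, 55, 55]
302 from 228 [200, 199, 200, 198, 193, 186, 176, 163, 148, 133, 117, 104, 98, 93, 90, 89, 90, 106, 142, 174, 191, 198, 199, 200, 200, 200, 200, 200, 200, 200, 200, 199, 200, 200, 200, 199, 199, 196, 180, 150]
305 from 228 [199, 200, 200, 200, 200, 200, 200, 198, 198, 196, 189, 172, 139, 106, 92, 90, 91, 106, 145, 183, 198, 200, 200, 199, 200, 200, 200, 200, 200, 200, 200, 200, 200, 200, 200, 200, 199, 194, 175, 141]
308 from 228 [200, 200, 200, 200, 200, 200, 200, 200, 200, 198, 196, 183, 152, 112, 92, 90, 90, 104, 140, 176, 191, 194, 196, 198, 198, 200, 200, 200, 200, 200, 200, 200, 200, 200, 200, 200, 199, 194, 172, 130]
318 from 225 [199, 199, 199, 196, 182, 149, 111, 90, 86, 85, 85, 84, 85, 84, 83, 82, 83, 90, 94, 96, 95, 91, 87, 85, 86, 87, 87, 85, 86, 86,
[... 1185 characters left out ...]
171, 140, 107, 91, 90, 88, 94, 118, 146, 158, 165, 175, 185, 189, 194, 198, 199]
312 from 234 [160, 136, 115, 103, 95, 91, 89, 86, 88, 89, 86, 82, 83, 89, 91, 90, 90, 93, 100, 114, 137, 160]
315 from 234 [90, 86, 83, 83, 83, 86, 88, 89, 90, 91, 90, 89, 90, 92, 91, 89, 86, 84, 83, 85, 87, 94]
318 from 234 [85, 84, 85, 85, 84, 83, 82, 83, 90, 94, 96, 95, 91, 86, 85, 86, 88, 87, 86, 85, 86, 87]
321 from 234 [87, 87, 88, 86, 83, 79, 78, 82, 90, 94, 97, 97, 93, 87, 82, 82, 84, 85, 86, 85, 86, 88]
324 from 234 [89, 88, 87, 87, 87, 86, 85, 87, 91, 90, 89, 90, 90, 87, 87, 85, 86, 87, 88, 87, 86, 86]
326 from 234 [91, 93, 92, 91, 91, 91, 91, 89, 89, 90, 91, 90, 91, 91, 92, 93, 95, 93, 89, 88, 89, 89]
```

```bash
python3 -m creep '[[-1,[-0.08,-0.07,0],0],[-1,[-0.16,-0.13,0],0],[-1,[-0.16,-0.13,0],0],[-1,[-0.16,-0.13,0],0],[-1,[-0.16,-0.13,0],0]]'
cat > prof.py <<'E'
from h import *
import sys
def edges(a,o,lo,hi,lev,first):
    pass
w=manip.camera('wrist')[...,::-1];s=manip.camera('scene')[...,::-1];n=sys.argv[1]
cv2.imwrite(f'pics/w{n}.png',w);cv2.imwrite(f'pics/scene{n}.png',s)
g=cv2.cvtColor(w,6).astype(float);q=cv2.cvtColor(s,6).astype(float)
print('nut row274',np.round(g[273:276,285:355].mean(0)).astype(int).tolist())
print('row278',np.round(g[276:281,285:355].mean(0)).astype(int).tolist())
print('col nut',np.round(g[244:264,317:322].mean(1)).astype(int).tolist())
print('col shank',np.round(g[262:285,318:323].mean(1)).astype(int).tolist())
for r in (305,308,322): print('scene',r,np.round(q[r-1:r+2,226:262].mean(0)).astype(int).tolist())
t=manip.read_state();print(t['eef_pos'],t['eef_rot'],t['wrist_force'])
E
python3 prof.py 6
```

```text
clock: 8.75
eef_pos: [549.3, 192.2, 122.4]
eef_rot: [3.142, -0.0, 2.988]
wrist_force: [0.5, 0.2, -0.8]
finger_gap: 16.8
finger_force: 19.9
nut row274 [57, 59, 60, 60, 59, 57, 63, 69, 74, 84, 81, 81, 83, 81, 79, 83, 80, 74, 68, 74, 69, 71, 69, 66, 71, 68, 62, 42, 39, 34, 35, 40, 50, 57, 57, 61, 56, 59, 57, 59, 63, 57, 58, 59, 57, 56, 45, 37, 37, 36, 42, 51, 54, 54, 58, 71, 77, 81, 82, 80, 82, 84, 84, 81, 81, 70, 59, 45, 46, 46]
row278 [58, 60, 60, 59, 57, 57, 60, 67, 75, 81, 82, 84, 82, 83, 82, 83, 80, 75, 66, 63, 60, 60, 62, 60, 61, 54, 52, 47, 40, 45, 44, 51, 55, 55, 58, 58, 56, 58, 53, 56, 56, 58, 61, 61, 62, 57, 52, 53, 55, 56, 57, 59, 55, 59, 62, 71, 80, 80, 83, 82, 82, 84, 81, 79, 83, 81, 82, 86, 90, 91]
col nut [63, 63, 68, 70, 78, 82, 81, 80, 83, 81, 80, 81, 74, 60, 44, 36, 33, 35, 34, 34]
col shank [34, 34, 35, 33, 36, 33, 33, 36, 40, 50, 56, 58, 58, 58, 56, 58, 57, 58, 56, 58, 57, 56, 57]
scene 305 [200, 199, 200, 199, 199, 199, 200, 200, 199, 199, 199, 199, 194, 177, 141, 106, 92, 90, 91, 107, 146, 183, 197, 200, 200, 199, 199, 200, 199, 200, 200, 200, 200, 200, 199, 200]
scene 308 [200, 199, 199, 200, 199, 199, 199, 200, 199, 199, 198, 196, 192, 177, 146, 110, 91, 90, 90, 100, 133, 166, 180, 184, 189, 193, 196, 197, 199, 199, 200, 199, 200, 200, 199, 200]
scene 322 [199, 199, 194, 174, 134, 100, 90, 88, 86, 87, 87, 86, 85, 82, 80, 85, 92, 95, 97, 97, 94, 88, 84, 83, 83, 85, 85, 84, 85, 87, 89, 105, 145, 182, 197, 199]
[549.27663879 192.1708455  122.47497555] [ 3.14156382e+00 -2.38898325e-06  2.98772824e+00] [ 0.03490216 -0.25659687 -2.07862653]
```

```bash
python3 - <<'E'
from h import *
g=cv2.cvtColor(cv2.imread('pics/w3.png'),6).astype(float)
print('col from 262',np.round(g[262:296,319:324].mean(1)).astype(int).tolist())
for r in(278,281,284,287):print(r,'from 305',np.round(g[r-1:r+2,305:338].mean(0)).astype(int).tolist())
print('nut row 218 from 280',np.round(g[216:221,280:360].mean(0)).astype(int).tolist())
print('nut row 225',np.round(g[223:228,280:360].mean(0)).astype(int).tolist())
print('nut col from 175',np.round(g[175:255,318:323].mean(1)).astype(int).tolist())
# axis model: held shank on tool axis
w=np.load('w3.npy',allow_pickle=True).item();T=R.from_euler('xyz',[3.14151534,0,2.98632581]).as_matrix();e=np.array([578.8668,188.5427,146.54])
for a in([0,0,42.4],[3,0,42.4],[4,0,41],[-9,0,-7.6],[9,0,-7.6],[9,0,14.4],[0,4,38],[0,-4,38],[0,9,-7.6],[0,-9,-7.6]):print(a,proj(w,e+T@a))
E
```

```text
col from 262 [102, 98, 101, 100, 101, 98, 100, 100, 101, 100, 100, 101, 93, 79, 65, 58, 56, 57, 59, 59, 58, 59, 58, 57, 53, 57, 55, 57, 56, 55, 57, 55, 55, 55]
278 from 305 [169, 168, 168, 169, 170, 167, 169, 169, 167, 153, 121, 87, 67, 56, 56, 57, 57, 58, 57, 55, 69, 102, 142, 164, 168, 169, 168, 169, 167, 168, 166, 168, 168]
281 from 305 [170, 167, 169, 170, 169, 170, 168, 167, 156, 126, 81, 53, 56, 57, 60, 60, 57, 61, 57, 58, 55, 69, 111, 149, 168, 168, 167, 170, 168, 168, 168, 172, 169]
284 from 305 [165, 169, 171, 169, 168, 169, 170, 163, 148, 110, 73, 55, 57, 58, 56, 56, 60, 59, 59, 55, 54, 65, 102, 147, 167, 170, 169, 168, 169, 168, 162, 142, 129]
287 from 305 [157, 171, 170, 168, 164, 151, 127, 105, 91, 69, 55, 53, 53, 55, 56, 53, 55, 54, 56, 57, 53, 54, 71, 99, 126, 149, 162, 168, 171, 168, 149, 100, 51]
nut row 218 from 280 [37, 37, 35, 34, 36, 34, 35, 34, 33, 32, 31, 41, 58, 70, 77, 79, 80, 80, 81, 79, 79, 75, 73, 72, 68, 68, 68, 63, 64, 69, 62, 53, 38, 34, 35, 33, 36, 36, 35, 35, 36, 40, 39, 40, 41, 43, 42, 43, 41, 38, 38, 40, 35, 33, 34, 38, 45, 58, 70, 78, 78, 80, 79, 8
[... 449 characters left out ...]
 70, 81, 69, 43, 32, 43, 51, 65, 88, 113, 135, 145, 143, 128, 98, 79, 78, 76, 69, 54, 39, 35, 36, 41, 41, 37, 33, 33, 35, 32, 30, 35, 33, 33, 31, 34, 41, 45, 55, 55, 59, 57, 60, 64, 70, 74, 73, 73, 74, 72, 70, 67, 66, 72, 78, 79, 81, 81, 81, 79, 81, 73, 64, 46, 35, 35, 37, 34, 40, 40, 35, 39]
[0, 0, 42.4] [320.18758294 278.78979149]
[3, 0, 42.4] [320.18416219 274.16381611]
[4, 0, 41] [320.18786931 273.4545756 ]
[-9, 0, -7.6] [320.41042396 333.81260777]
[9, 0, -7.6] [320.39555698 300.85696482]
[9, 0, 14.4] [320.28685348 282.88033167]
[0, 4, 38] [326.95570811 281.55519803]
[0, -4, 38] [313.44990106 281.57473393]
[0, 9, -7.6] [339.17483466 317.62986722]
[0, -9, -7.6] [301.62797919 317.69147629]
```

```bash
python3 - <<'E'
from h import *
w=cp('wrist');s=manip.read_state();T=R.from_euler('xyz',s['eef_rot']).as_matrix();e=s['eef_pos']
n6=onz(w,(321.5,274.7),74);w3=np.load('w3.npy',allow_pickle=True).item();n3=onz(w3,(319.8,218.5),74)
for n in(n6,n3):print(n,T.T@(n-e))
tip=e+T@[-.6,.3,42.4]
c=cp('scene');print('scene shank mid(row~306) & nut:',[proj(c,e+T@[-.6,.3,z]) for z in(28,33)],[proj(c,[*n[:2],65]) for n in(n6,n3)],proj(c,tip))
E
```

```text
[549.22015343 193.17904227  74.        ] [ 0.21021649  0.98623164 48.47500451]
[548.82499549 193.07909146  74.        ] [ 0.58538785  0.82690051 48.47500081]
scene shank mid(row~306) & nut: [array([243.05932655, 306.04057249]), array([243.23033874, 309.07307427])] [array([244.14260165, 324.13003417]), array([244.43610492, 324.18558317])] [243.54852898 314.71543514]
```

```bash
python3 -m creep '[[-1,[0.06,0.06,0],0],[-1,[0.06,0.06,0.1],0],[-1,[0.06,0.06,0.3],0],[-1,[0.06,0.06,0.5],0],[-1,[0.06,0.06,0.7],0],[-1,[0.06,0.06,0.9],0],[-1,[0.06,0.06,1.1],0],[-1,[0.06,0.06,1.2],0],[-1,[0.06,0.06,1.2],0]]'; python3 -c "
from cell import manip;s=manip.read_state();print(s['eef_pos'],s['wrist_force'],s['moment'])"
```

```text
clock: 9.75
eef_pos: [548.7, 192.8, 110.3]
eef_rot: [-3.141, -0.0, 2.988]
wrist_force: [0.6, -0.3, -0.5]
finger_gap: 16.6
finger_force: 19.9
[548.73638689 192.82258154 110.30564646] [ 0.63756079 -0.28224056 -0.47662046] [ 0.08917597 -0.14639057  0.05208208]
```

```bash
python3 -m creep '[[-1,[0,0,0.1],0],[-1,[0,0,0.3],0],[-1,[0,0,0.5],0],[-1,[0,0,0.7],0],[-1,[0,0,0.7],0]]'; python3 -m creep '[[-1,[0,0,0.1],0],[-1,[0,0,0.3],0],[-1,[0,0,0.5],0],[-1,[0,0,0.7],0],[-1,[0,0,0.8],0],[-1,[0,0,0.8],0]]'
```

```text
clock: 10.25
eef_pos: [548.6, 192.8, 103.1]
eef_rot: [-3.141, -0.001, 2.988]
wrist_force: [0.9, -1.0, -1.4]
finger_gap: 16.9
finger_force: 19.9
clock: 10.85
eef_pos: [548.7, 192.8, 95.3]
eef_rot: [-3.141, -0.0, 2.988]
wrist_force: [-0.7, 0.3, -1.2]
finger_gap: 16.5
finger_force: 19.9
```

```bash
python3 -m creep '[[-1,[0,0,0.05],0],[-1,[0,0,0.1],0],[-1,[0,0,0.15],0],[-1,[0,0,0.2],0],[-1,[0,0,0.25],0],[-1,[0,0,0.25],0]]'; python3 -m creep '[[-1,[0,0,0.03],0],[-1,[0,0,0.06],0],[-1,[0,0,0.06],0]]';
```

```text
clock: 11.45
eef_pos: [548.8, 192.9, 92.9]
eef_rot: [-3.142, -0.0, 2.988]
wrist_force: [0.9, -0.5, -0.8]
finger_gap: 16.3
finger_force: 19.9
clock: 11.75
eef_pos: [548.8, 192.8, 92.3]
eef_rot: [3.142, -0.0, 2.988]
wrist_force: [0.4, -0.6, -0.3]
finger_gap: 16.7
finger_force: 19.9
```

```bash
for i in 1 2 3 ; do :; done; python3 -m creep '[[-1,[0,0,0.03],0],[-1,[0,0,0.06],0],[-1,[0,0,0.06],0]]'; python3 -m creep '[[-1,[0,0,0.02],0],[-1,[0,0,0.04],0],[-1,[0,0,0.04],0]]';
```

```text
clock: 12.05
eef_pos: [548.8, 192.8, 91.7]
eef_rot: [-3.142, -0.0, 2.988]
wrist_force: [0.1, -0.2, -1.2]
finger_gap: 16.6
finger_force: 19.9
clock: 12.35
eef_pos: [548.8, 192.9, 91.4]
eef_rot: [3.142, 0.0, 2.988]
wrist_force: [-0.6, 0.1, -0.6]
finger_gap: 16.5
finger_force: 19.9
```

```bash
python3 -m creep '[[-1,[0,0,0.02],0],[-1,[0,0,0.04],0],[-1,[0,0,0.04],0]]'; python3 -m creep '[[-1,[0,0,0.02],0],[-1,[0,0,0.04],0],[-1,[0,0,0.04],0]]'
```

```text
clock: 12.65
eef_pos: [549.0, 192.9, 91.3]
eef_rot: [3.141, 0.001, 2.988]
wrist_force: [-1.2, -0.7, 4.5]
finger_gap: 16.8
finger_force: 20.0
clock: 12.95
eef_pos: [549.1, 192.9, 91.2]
eef_rot: [3.141, 0.001, 2.988]
wrist_force: [-0.7, -1.0, 7.6]
finger_gap: 16.6
finger_force: 20.0
```

```bash
python3 -m creep '[[-0.4,[0,0,-0.03],0],[0.5,[0,0,-0.03],0],[0.5,[0,0,-0.03],0],[0.5,[0,0,-0.03],0],[0.5,[0,0,-0.03],0],[0.5,[0,0,-0.03],0],[0.5,[0,0,-0.03],0],[0.5,[0,0,-0.03],0]]'; python3 - <<'E'
from h import *
w=cp('wrist');im=manip.camera('wrist')[...,::-1];sc=manip.camera('scene')[...,::-1]
cv2.imwrite('pics/m7.png',np.hstack([cv2.resize(im[200:360,240:400],(400,400),interpolation=2),cv2.resize(sc[270:370,195:295],(400,400),interpolation=2)]))
s=manip.read_state();print(s['eef_pos'],s['finger_gap'],s['wrist_force'],s['moment'],s['joints'])
E
```

```text
clock: 13.75
eef_pos: [548.8, 192.8, 90.9]
eef_rot: [3.142, -0.0, 2.988]
wrist_force: [-0.2, 2.0, -0.5]
finger_gap: 70.6
finger_force: 0.0
[548.81387612 192.81789669  90.86404844] 70.42762406734597 [-0.45204076 -0.09489776  0.44343276] [ 0.0331631  -0.10946975  0.02901477] [ 2.74894068e-01  5.02157916e-01  1.55555111e+00  2.45761505e-05
  1.08381664e+00 -1.14191607e+00]
```

View pics/m7.png

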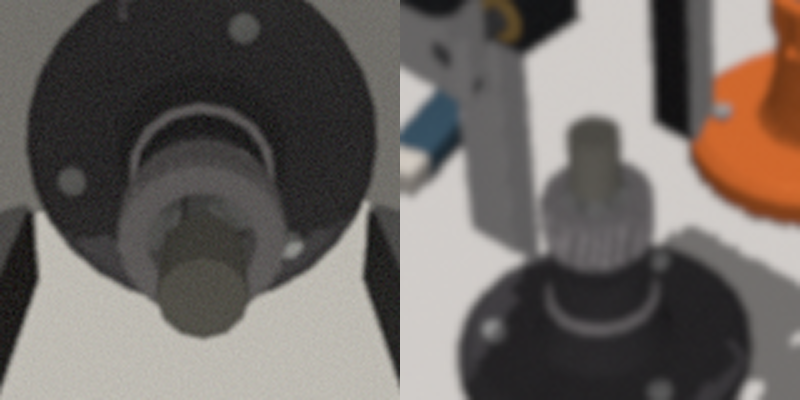

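The released point stands upright in the collet, with its head at (203,295) in the wrist crop just above the nut, and it leans very little in the scene crop at (595,160). Next I'll go down to pinch the nut.

```bash
python3 -m creep '[[0.5,[0,0,0.3],0],[0.5,[0,0,0.9],0],[0.5,[0,0,1.6],0],[0.5,[0,0,2.2],0],[0.5,[0,0,2.5],0],[0.5,[0,0,2.6],0],[-1,[0,0,2.6],0],[-1,[0,0,2.6],0],[-1,[0,0,2.6],0],[-1,[0,0,2.6],0],[-1,[0,0,2.6],0],[-1,[0,0,2.6],0]]' 58; python3 -m creep '[[-1,[0,0,0],0],[-1,[0,0,0],0],[-1,[0,0,0],0],[-1,[0,0,0],0]]'; python3 -c "
from cell import manip
for i in range(3):
  s=manip.read_state();print(s['eef_pos'],s['wrist_force'],s['moment'],s['finger_gap'],s['joints'][5])"
```

```text
clock: 15.05
eef_pos: [548.9, 193.1, 65.0]
eef_rot: [3.141, 0.0, 2.988]
wrist_force: [0.9, 2.1, 0.8]
finger_gap: 34.9
finger_force: 58.0
clock: 15.45
eef_pos: [548.9, 193.1, 65.0]
eef_rot: [3.141, 0.0, 2.988]
wrist_force: [1.3, 4.6, 0.9]
finger_gap: 34.8
finger_force: 58.0
[548.90864855 193.07594358  64.98928618] [1.25742462 4.55024621 0.90762863] [ 0.89022287 -0.25964452  0.05096556] 34.77381496781922 -1.1419049491284587
[548.90864855 193.07594358  64.98928618] [1.25742462 4.55024621 0.90762863] [ 0.89022287 -0.25964452  0.05096556] 34.77381496781922 -1.1419049491284587
[548.90864855 193.07594358  64.98928618] [1.25742462 4.55024621 0.90762863] [ 0.89022287 -0.25964452  0.05096556] 34.77381496781922 -1.1419049491284587
```

```bash
cat > t.py <<'E'
from cell import manip
import sys
s=manip.read_state();m=s['moment'][2]
print('  T',s['clock'],'mz %.3f'%m,'q6 %.4f'%s['joints'][5],'qd6 %.3f'%s['qd'][5],'yaw %.4f'%s['eef_rot'][2],s['wrist_force'].round(1),'gap %.2f'%s['finger_gap'])
sys.exit(abs(m)>float(sys.argv[1]))
E
python3 -m creep '[[-1,[0,0.03,0],0.2],[-1,[0,0.03,0],0.5],[-1,[0,0.03,0],0.8],[-1,[0,0.03,0],1.1],[-1,[0,0.03,0],1.4],[-1,[0,0.03,0],1.7]]' >/dev/null; python3 t.py 0.6 && python3 -m creep '[[-1,[0,0,0],0.3],[-1,[0,0,0],0.6]]'>/dev/null; python3 t.py 0.6 && python3 -m creep '[[-1,[0,0,0],0.3],[-1,[0,0,0],0.6]]'>/dev/null; python3 t.py 0.6 &&  python3 -m creep '[[-1,[0,0,0],0.3],[-1,[0,0,0],0.6]]'>/dev/null; python3 t.py 0.6
```

```text
T 16.05 mz 0.206 q6 -0.9909 qd6 0.260 yaw 2.8371 [-0.3  4.1  4. ] gap 34.98
  T 16.05 mz 0.206 q6 -0.9909 qd6 0.260 yaw 2.8371 [-0.3  4.1  4. ] gap 34.98
  T 16.05 mz 0.206 q6 -0.9909 qd6 0.260 yaw 2.8371 [-0.3  4.1  4. ] gap 34.98
  T 16.05 mz 0.206 q6 -0.9909 qd6 0.260 yaw 2.8371 [-0.3  4.1  4. ] gap 34.98False
False
False
False
```

```bash
sed -i 's/sys.exit(abs(m)>float(sys.argv\[1\]))/sys.exit(int(abs(m)>float(sys.argv[1])))/' t.py
python3 -m creep '[[-1,[0,0,0],0.3],[-1,[0,0,0],0.6],[-1,[0,0,0],0.9]]'>/dev/null; python3 t.py 0.4 && python3 -m creep '[[-1,[0,0,0],0.3],[-1,[0,0,0],0.6],[-1,[0,0,0],0.9]]'>/dev/null && python3 t.py 0.4 && python3 -m creep '[[-1,[0,0,0],0.3],[-1,[0,0,0],0.6],[-1,[0,0,0],0.9]]'>/dev/null && python3 t.py 0.4 && python3 -m creep '[[-1,[0,0,0],0.3],[-1,[0,0,0],0.6],[-1,[0,0,0],0.9]]'>/dev/null && python3 t.py 0.4
```

```text
T 16.35 mz 0.208 q6 -0.9124 qd6 0.259 yaw 2.7586 [0.8 4.  3.5] gap 35.16
  T 16.65 mz 0.203 q6 -0.8339 qd6 0.261 yaw 2.6801 [0.7 4.2 5.1] gap 35.09
  T 16.95 mz 0.203 q6 -0.7553 qd6 0.260 yaw 2.6016 [0.9 5.6 5.3] gap 34.79
  T 17.25 mz 0.157 q6 -0.6768 qd6 0.261 yaw 2.5230 [1.8 6.1 4.5] gap 35.40
```

```bash
python3 -m creep '[[-1,[0,0,0],0.3],[-1,[0,0,0],0.6],[-1,[0,0,0],0.9]]'>/dev/null; python3 t.py 0.27 && python3 -m creep '[[-1,[0,0,0],0.3],[-1,[0,0,0],0.6],[-1,[0,0,0],0.9]]'>/dev/null && python3 t.py 0.27 && python3 -m creep '[[-1,[0,0,0],0.3],[-1,[0,0,0],0.6],[-1,[0,0,0],0.9]]'>/dev/null && python3 t.py 0.27 && python3 -m creep '[[-1,[0,0,0],0.3],[-1,[0,0,0],0.6],[-1,[0,0,0],0.9]]'>/dev/null && python3 t.py 0.27 && python3 -m creep '[[-1,[0,0,0],0.3],[-1,[0,0,0],0.6],[-1,[0,0,0],0.9]]'>/dev/null && python3 t.py 0.27 && python3 -m creep '[[-1,[0,0,0],0.3],[-1,[0,0,0],0.6],[-1,[0,0,0],0.9]]'>/dev/null && python3 t.py 0.27
```

```text
T 17.55 mz 0.218 q6 -0.5982 qd6 0.259 yaw 2.4445 [2.9 5.6 4.9] gap 35.12
  T 17.85 mz 0.182 q6 -0.5197 qd6 0.261 yaw 2.3660 [2.1 6.1 4.1] gap 35.25
  T 18.15 mz 0.199 q6 -0.4412 qd6 0.259 yaw 2.2875 [3.  6.6 3.8] gap 34.70
  T 18.45 mz 0.187 q6 -0.3626 qd6 0.261 yaw 2.2089 [3.3 7.  4.3] gap 35.28
  T 18.75 mz 0.158 q6 -0.2841 qd6 0.260 yaw 2.1304 [4.2 7.1 3.4] gap 34.68
  T 19.05 mz 0.223 q6 -0.2055 qd6 0.261 yaw 2.0518 [4.3 7.  2.6] gap 35.13
```

```bash
python3 -m creep '[[-1,[0,0,0],0.3],[-1,[0,0,0],0.6],[-1,[0,0,0],0.9]]'>/dev/null; python3 t.py 0.26 && python3 -m creep '[[-1,[0,0,0],0.3],[-1,[0,0,0],0.6],[-1,[0,0,0],0.9]]'>/dev/null && python3 t.py 0.26 && python3 -m creep '[[-1,[0,0,0],0.3],[-1,[0,0,0],0.6],[-1,[0,0,0],0.9]]'>/dev/null && python3 t.py 0.26 && python3 -m creep '[[-1,[0,0,0],0.3],[-1,[0,0,0],0.6],[-1,[0,0,0],0.9]]'>/dev/null && python3 t.py 0.26 && python3 -m creep '[[-1,[0,0,0],0.3],[-1,[0,0,0],0.6],[-1,[0,0,0],0.9]]'>/dev/null && python3 t.py 0.26 && python3 -m creep '[[-1,[0,0,0],0.3],[-1,[0,0,0],0.6],[-1,[0,0,0],0.9]]'>/dev/null && python3 t.py 0.26
```

```text
T 19.35 mz 0.219 q6 -0.1270 qd6 0.260 yaw 1.9733 [4.2 7.5 3.4] gap 34.74
  T 19.65 mz 0.248 q6 -0.0485 qd6 0.260 yaw 1.8948 [5.  7.  3.3] gap 34.88
  T 19.95 mz 0.354 q6 0.0300 qd6 0.260 yaw 1.8163 [6.3 7.7 1.2] gap 34.89
```

```bash
python3 -m creep '[[-1,[0,0,0],0.2]]'>/dev/null; python3 t.py 0.5
```

```text
T 20.05 mz 0.322 q6 0.0474 qd6 0.166 yaw 1.7989 [4.9 7.  2.5] gap 35.20
```

```bash
python3 -m creep '[[-1,[0,0,0],0],[-1,[0,0,0],0]]'>/dev/null; python3 t.py 0.5;python3 -m creep '[[0.5,[0,0,0],0],[0.5,[0,0,0],0],[0.5,[0,0,0],0],[0.5,[0,0,0],0],[0.5,[0,0,0],0],[0.5,[0,0,0],0],[0.5,[0,0,0],0]]'; python3 -m creep '[[0.5,[0,0,-0.3],0],[0.5,[0,0,-1],0],[0.5,[0,0,-2.2],0],[0.5,[0,0,-3.8],0],[0.5,[0,0,-5.6],0],[0.5,[0,0,-7.5],0],[0.5,[0,0,-9.2],0],[0.5,[0,0,-10.4],0],[0.5,[0,0,-11],0],[0.5,[0,0,-11],0],[0.5,[0,0,-11],0]]'
python3 - <<'E'
from h import *
im=manip.camera('wrist')[...,::-1];sc=manip.camera('scene')[...,::-1]
cv2.imwrite('pics/m8.png',np.hstack([cv2.resize(im[140:340,220:420],(400,400),interpolation=2),cv2.resize(sc[270:370,195:295],(400,400),interpolation=2)]))
print(manip.read_state()['wrist_force'],manip.read_state()['eef_pos'])
E
```

```text
T 20.25 mz 0.216 q6 0.0465 qd6 -0.001 yaw 1.7998 [4.5 7.1 1.6] gap 34.70
clock: 20.95
eef_pos: [548.8, 193.1, 64.8]
eef_rot: [-3.142, 0.0, 1.801]
wrist_force: [-0.4, -0.3, -0.5]
finger_gap: 70.7
finger_force: 0.0
clock: 22.05
eef_pos: [548.6, 193.1, 174.3]
eef_rot: [-3.141, 0.0, 1.801]
wrist_force: [0.8, 0.1, -1.2]
finger_gap: 70.6
finger_force: 0.0
[ 0.09782127 -0.46556277  0.00993165] [548.5427733  193.04314219 174.01637532]
```

View pics/m8.png

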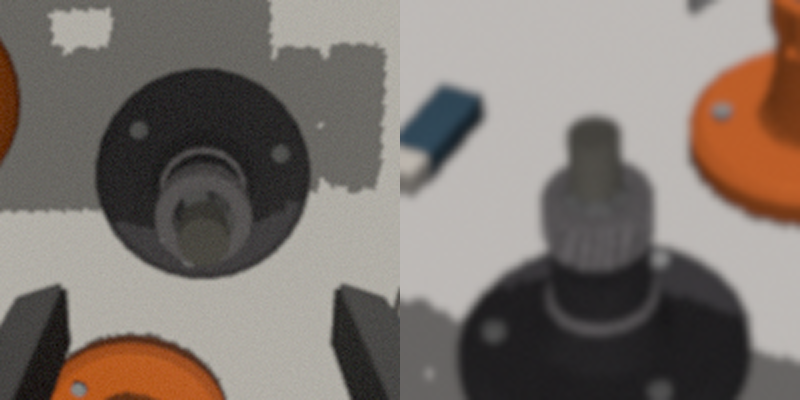

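The point stands upright and centred in the collet, with its head at (203,235) in the wrist crop and (594,160) in the scene crop, at the same height as when it was seated. The gripper is clear.

```bash
python3 -c "
from cell import manip;print(manip.sign_off())"
```

```text
the job is handed in; nothing more can be done
None
```

The cylindrical grinding point is seated on the stop (contact at 4–8 N) in the steel stand's collet, the nut is hand-tight at about 0.13–0.16 N m above its free value, and the job was handed in at about 22 s with the gripper clear; no verdict was returned.

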